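Bolt the green tile case shut

TASK

The green carrying case of test tiles is going to the kiln room: lock it by sliding the barrel bolt on its lid all the way across into the keeper and then turning the bolt's handle fully down into the notch, and let go. Leave the plywood case's bolt as it is, that case is still being filled.

Things in the scene. Friction and masses are not known exactly. Their poses are not given: they have to be found in the camera images.
- green_case: Green case lying shut, fixed, 160 (x) x 210 (y) x 100 mm high; origin at the centre of its underside, z up. On its flat top, 100 mm up, is a steel barrel bolt: its rod runs along the case's y axis, rod axis at x = +25, z = 120 mm. The bolt's fixed metal is 44 mm wide (x) and rises 34 mm above the lid; the lid round it is clear.
- green_bolt (a joint): Slide of the green case's bolt in m: 0 withdrawn (starts at 0 to 0.008), 0.045 home in the keeper (end stop), growing toward the case's +y; friction about 1.5 N. A slot rail keeps the handle within about 25 degrees of upright until the slide is 0.036 or more, where the notch opens; with the handle down it holds the bolt there.
- green_knob (a point): Centre of the 20 mm black ball on the bolt's 8 mm thick handle, 55 mm from the rod's axis. The handle turns about the rod from upright (start: 0 to 7 degrees) toward the case's -x, to a stop at 75 degrees; 0.6 N at the ball turns it, it stays where left. In the case's frame (mm): y = -35 + slide; upright x = 25, z = 175; fully down x = -28, z = 134.
- plywood_knob (a point): Centre of the black ball on the bolt handle of the other case, which is alike but of bare light plywood. To be left where it is.

How it is judged:
By the outcome, as a careful person would: the job done as asked, in the order asked, and still so for the second after the job is handed in, with the robot touching nothing.
It also fails if it takes over 32 s, if anything falls off the work surface, if the arm or the gripper's body presses on something with over 40 N, if the wrist force passes 120 N, or if a joint passes its speed limit or range.

ROBOT

A 6-joint arm with a two-finger parallel gripper is mounted at the origin on a cart in front of the work surface, level with it; the furniture and walls round the work are solid. World frame = base frame: x ahead of the robot, y to its left, z up, the work surface at z = 0. Lengths are in m, angles in rad, forces in N, time in s.
With the tool pointing down it reaches from about 0.375 to 0.9 m from the base axis. Payload 3.1 kg.
Tool frame: the origin (TCP) lies on the centre line of the jaws, within the pads' length; the fingertips stand 17 mm ahead of it and the grasp point (between the pads) lies 2 mm behind it; z points along the fingers, y is the direction in which the jaws open and shut (so a half turn about z gives the same grasp; the last joint's range is limited). The gripper opens to 85 mm and grips with 20 to 120 N. Pads are 22 mm wide; open, the fingers measure 114 mm over their backs; the gripper's body (76 mm by 85 mm) begins 54 mm behind the grasp point. The pads swing forward as they close: fully open they stand 13 mm farther back than shut.
Start: joints at [-1.284, 0.527, 1.433, -0, 1.181, -0.178], TCP at [0.28, -0.559, 0.248] pointing down, gripper open.
Joint ranges: [-3.08, 3.08], [-0.75, 2.2], [0.22, 2.44], [-1.43, 4.57], [0, 2.65], [-2.85, 2.85]. Speed limits (rad/s): [2.79, 2.79, 3.14, 3.14, 3.14, 3.14].

INTERFACE

Orientations are given as a rotation vector (axis times angle).
In Python, from bench import bot, vision, hand_in gives the robot as it stands.
- The arm moves only by the tool jog_arm, never from a script. Its argument "steps" is a list of rows, each a list of 5 numbers: the opening, from 0 (shut) to 1 (fully open), then the shift along the tool's x, y, z in m, then the turn about the tool's z in rad. In form: [[claw, x, y, z, roll], ...]. A call has 1 to 12 rows; each row shifts and turns the commanded pose from where the row before left it, along the tool's axes as they then stand; what a row does not reach is not made up. A row lasts 1/10 s, in which the tool goes at most 50 mm and 8.59 degrees, less where a joint would pass 70% of its speed; a pose out of reach is approached as far as the arm can. A call with a gripper value outside its range is refused whole. The fingers move at their own pace and stop on an object; "grip_force" is the grip in N (left out, the last holds). Time passes only in rows, so rows that do not move let the fingers close. It gives the time, the measured TCP pose, the force and the opening at its end, in the units of the state.
- bot.state(): the state, without advancing time (a new reading comes with each control period).
- vision.grab_frame(name): name is "scene" or "top" or "wrist"; returns the picture (400x640x3 uint8, red, green, blue); there is no depth.
- vision.calibration(name): a dict with "fx", "fy", "cx", "cy" (pixels), "dist_coeffs" ([k1, k2, p1, p2, k3] as OpenCV has them; the pictures are not rectified), "pose" (4x4, takes a point from camera to world coordinates); the wrist camera has in their place "hand_eye" (4x4, takes a point from camera to tool coordinates, whose origin is the TCP and whose axes are the flange's). Camera axes: x right, y up, looking along -z (the intrinsics and any distortion apply to the point x, -y, -z); pixel columns grow to the right and rows downward; lengths in m; the calibration is good to about 2 mm. A picture is of the moment at which its call begins: read the wrist's pose just before it. calibration takes no time and is no camera call.
- hand_in(): hands the job in, once; it reports no verdict.
The state is a dict: "time_s": time; "qpos": joint angles; "qvel": joint speeds; "joint_efforts": joint torques, N m; "position": TCP position; "ee_rot": TCP orientation; "force": force on the tool from outside, world axes, zero at the start; "moment": the same for the moment, N m; "width": opening from 0.0 (shut) to 1.0 (fully open).
Only numpy, scipy, OpenCV 4.12 (cv2) and the standard library are available. Lean on these libraries where they do the work, as an engineer would, in place of code of your own. Each camera call takes 0.05 s, during which the arm holds its last target.

## Working session

There is one attempt and no reset: what is moved stays moved. The work goes in short steps, Python scripts to look and compute and a tool call to move; the robot and the scene stay as the last step left them, time stands still between calls to the robot, and variables do not carry over. Pictures are saved under pics/ and viewed, and the job is handed in when it is done.

Besides the shell and the picture viewer there is one more tool, called as name(argument=value, ...), one argument or row to a line, values as JSON. jog_arm: Moves the arm, as the interface text tells. Its arguments: {"type":"object","properties":{"steps":{"type":"array","items":{"type":"array","items":{"type":"number"}}},"grip_force":{"type":"number"}},"required":["steps"]}

```bash
mkdir -p pics
cat > h.py <<'E'
import numpy as np, cv2
from bench import bot, vision, hand_in
def snap(n,f):
    im=vision.grab_frame(n); cv2.imwrite('pics/'+f,cv2.cvtColor(im,cv2.COLOR_RGB2BGR)); return im
def KD(n):
    c=vision.calibration(n); return c,np.array([[c['fx'],0,c['cx']],[0,c['fy'],c['cy']],[0,0,1.]]),np.array(c['dist_coeffs'],float)
E
python3 - <<'E'
from h import *
s=bot.state(); print(s)
for n in('scene','top'):
    snap(n,n+'1.png'); print(n,vision.calibration(n))
print(vision.calibration('wrist'))
E
```

```text
{'time_s': 0.0, 'qpos': array([-1.28451056e+00,  5.28452067e-01,  1.43388656e+00, -6.42697647e-06,
        1.18140687e+00, -1.78509745e-01]), 'qvel': array([-0.00072132,  0.00187451,  0.00127617, -0.00214959, -0.00218506,
        0.00173495]), 'joint_efforts': array([ 1.62200358e-03, -4.42347443e+01, -1.78022987e+01, -9.33523552e-05,
        8.11901351e-03, -6.35569506e-06]), 'position': array([ 0.27997619, -0.55802973,  0.24734725]), 'ee_rot': array([-3.05504460e+00, -7.23053556e-01,  1.91334389e-04]), 'force': array([-0.0919061 , -0.92914381,  0.29880146]), 'moment': array([-0.00308867,  0.02327196, -0.03798084]), 'width': 1.0002739155467062}
scene {'fx': 495.41212943069615, 'fy': 495.41212943069615, 'cx': 322.43267659488663, 'cy': 189.6523522447551, 'dist_coeffs': array([-0.00841595,  0.        ,  0.        ,  0.        ,  0.        ]), 'pose': array([[-0.83074362,  0.2418302 , -0.50138129,  0.0403548 ],
       [-0.55649682, -0.38228711,  0.73767734,  0.78050877],
       [-0.01327894,  0.89183783,  0.45216032,  0.59266052],
       [ 0.        ,  0.        ,  0.        ,  1.       
[... 300 characters left out ...]
85 ,  0.00997094,  0.00904438],
       [ 0.0118032 ,  0.06591271,  0.99775558,  0.97774472],
       [ 0.        ,  0.        ,  0.        ,  1.        ]])}
{'fx': 291.1576046454214, 'fy': 291.1576046454214, 'cx': 319.2219463209172, 'cy': 203.00386511831766, 'dist_coeffs': array([-0.00854507,  0.        ,  0.        ,  0.        ,  0.        ]), 'hand_eye': array([[-7.48920729e-07,  9.65339936e-01,  2.60995800e-01,
         6.62908310e-02],
       [ 9.99999941e-01,  9.04676839e-05, -3.31741535e-04,
         2.04233601e-04],
       [-3.43855038e-04,  2.60995785e-01, -9.65339879e-01,
        -1.25918663e-01],
       [ 0.00000000e+00,  0.00000000e+00,  0.00000000e+00,
         1.00000000e+00]])}
```

View pics/scene1.png

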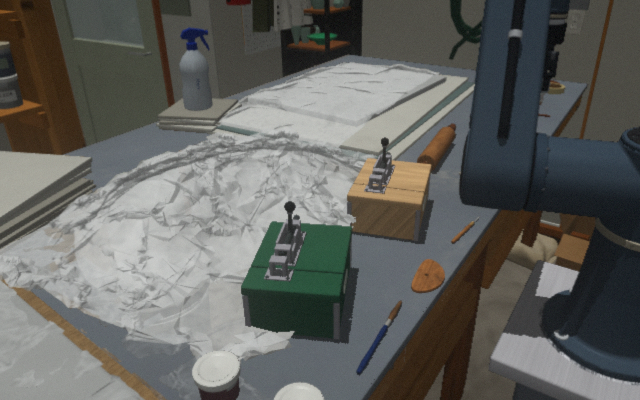

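View pics/top1.png

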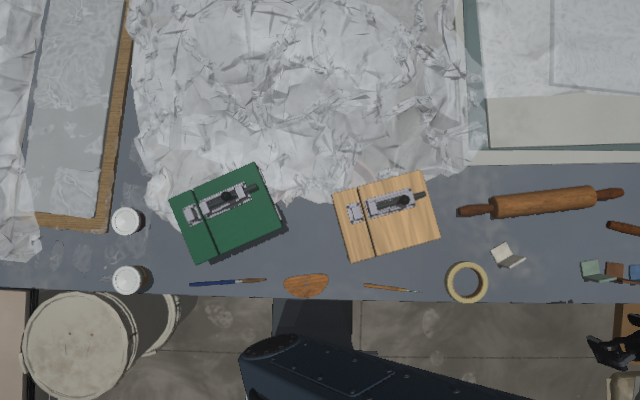

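The green case is at about (227,212) in the top view and (300,275) in the scene view. The plywood case is at (386,215) in the top view. I'll enlarge both views.

Run:
```python
import cv2
t=cv2.imread('pics/top1.png')[150:275,155:295]; cv2.imwrite('pics/t2.png',cv2.resize(t,None,fx=5,fy=4.8 if 0 else 4.8,interpolation=cv2.INTER_CUBIC)[:600])
s=cv2.imread('pics/scene1.png')[190:350,235:365]; cv2.imwrite('pics/s2.png',cv2.resize(s,None,fx=3.75,fy=3.75,interpolation=cv2.INTER_CUBIC))
```

```text
(no output)
```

View pics/t2.png

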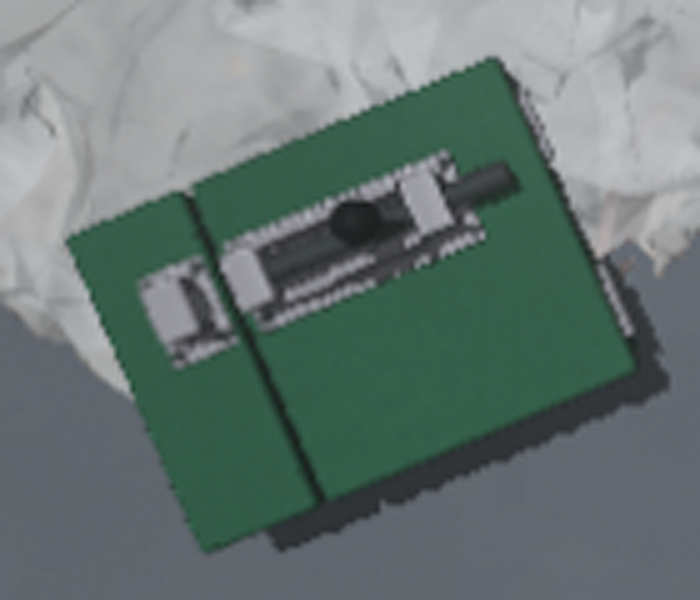

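View pics/s2.png

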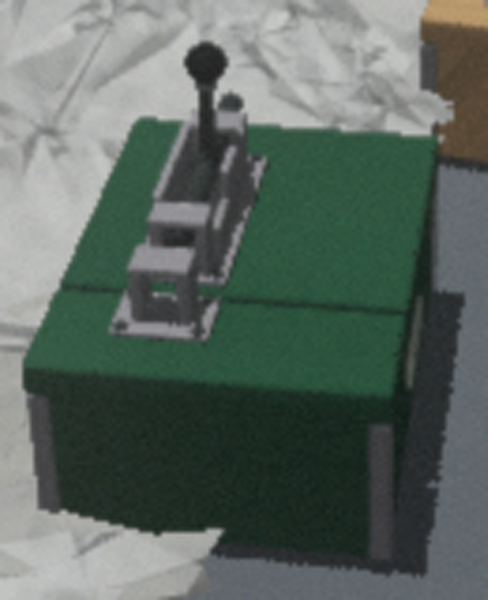

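In the zoomed top view the lid corners are at (67,240), (497,58), (636,370) and (205,552), with the knob at (355,222). In the zoomed scene view the knob is at (206,62). I'll fit pose, slide and handle angle together.

```bash
cat >> h.py <<'E'
def proj(n,P):
    c,K,D=KD(n); T=np.linalg.inv(c['pose']); P=np.atleast_2d(P)
    q=(T[:3,:3]@P.T).T+T[:3,3]; q=q*[1,-1,-1]
    return cv2.projectPoints(q.reshape(-1,1,3),np.zeros(3),np.zeros(3),K,D)[0].reshape(-1,2)
def knob(s,a): return np.array([.025-.055*np.sin(a),-.035+s,.12+.055*np.cos(a)])
def case2w(p,P):
    x,y,th=p[:3]; c,s=np.cos(th),np.sin(th); R=np.array([[c,-s,0],[s,c,0],[0,0,1]])
    return (R@np.atleast_2d(P).T).T+[x,y,0]
E
python3 - <<'E'
from h import *
from scipy.optimize import least_squares
zt=lambda u,v:(155+u/5-.4,150+v/4.8-.4)
zs=lambda u,v:(235+u/3.75-.37,190+v/3.75-.37)
T=np.array([zt(67,240),zt(497,58),zt(636,370),zt(205,552),zt(355,222)])
S=np.array([zs(25,372),zs(140,118),zs(438,140),zs(392,400),zs(206,62)])
C=[[.08,.105,.1],[.08,-.105,.1],[-.08,-.105,.1],[-.08,.105,.1]]
def pts(p): return case2w(p,np.vstack([C,knob(p[3],p[4])]))
def res(p,w='b'):
    r=[]
    if w in'bt': r.append((proj('top',pts(p))-T).ravel())
    if w in'bs': r.append((proj('scene',pts(p))-S).ravel())
    return np.concatenate(r)
for w in 'bts':
    o=least_squares(res,[.45,.25,.3,.004,.05],args=(w,),x_scale=[.1,.1,.1,.01,.1]); print(w,o.x.round(4),res(o.x,w).round(1))
    k=lambda s,a:case2w(o.x,knob(s,a)).round(4)
    print(k(o.x[3],o.x[4]),k(.045,0),k(.045,np.radians(75)))
E
```

```text
b [0.4794 0.2033 0.4453 0.0032 0.0106] [-1.1 -0.1 -0.2 -0.4  0.9  0.7 -0.7  1.7  0.3 -0.2 -1.5 -1.4 -1.  -0.3
  0.9 -1.   0.7 -0.5 -0.   0.7]
[[0.5152 0.1851 0.175 ]] [[0.4977 0.2231 0.175 ]] [[0.4497 0.2002 0.1342]]
t [0.4805 0.2027 0.4439 0.005  0.0231] [-0.8 -0.6  0.1 -0.9  1.1  0.3 -0.5  1.2  0.  -0. ]
[[0.5148 0.1858 0.175 ]] [[0.4988 0.2225 0.175 ]] [[0.4508 0.1996 0.1342]]
s [ 0.478   0.2047  0.446  -0.0011 -0.0094] [-1.4 -0.6 -0.9  0.2  1.1 -0.5  1.1  0.2 -0.   0. ]
[[0.5166 0.1831 0.175 ]] [[0.4962 0.2245 0.175 ]] [[0.4483 0.2015 0.1342]]
```

```bash
cat >> h.py <<'E'
from scipy.spatial.transform import Rotation as Ro
def totool(target,th=.4453):
    s=bot.state(); R=Ro.from_rotvec(s['ee_rot']).as_matrix()
    cx=np.array([np.cos(th),np.sin(th),0]); v=R.T@cx
    print('t',s['time_s'],'pos',s['position'].round(4),'tilt',R[:,2].round(3),'shift',(R.T@(np.array(target)-s['position'])).round(4),'roll',round(float(np.arctan2(v[1],v[0])),4),'w',round(s['width'],3),'F',s['force'].round(1))
E
python3 - <<'E'
from h import *
totool([.5152,.1851,.25])
E
```

```text
t 0.1 pos [ 0.28   -0.5581  0.2474] tilt [-0.001  0.002 -1.   ] shift [ 0.5434 -0.5589 -0.0013] roll 0.0196 w 1.001 F [-1.  -0.1 -1. ]
```

jog_arm(
  steps=[
    [1, 0.021, -0.0215, -0.002, 0],
    [1, 0.021, -0.0215, -0.002, 0],
    [1, 0.021, -0.0215, -0.002, 0],
    [1, 0.021, -0.0215, 0, 0],
    [1, 0.021, -0.0215, 0, 0],
    [1, 0.021, -0.0215, 0, 0],
    [1, 0.021, -0.0215, 0, 0],
    [1, 0.021, -0.0215, 0, 0],
    [1, 0.021, -0.0215, 0, 0],
    [1, 0.021, -0.0215, 0, 0],
    [1, 0.021, -0.0215, 0, 0],
    [1, 0.021, -0.0215, 0, 0],
  ],
  grip_force=20,
)

```text
time_s: 1.3
position: [0.3898, -0.2137, 0.2541]
ee_rot: [-3.057, -0.723, 0.0]
force: [-0.1, 0.7, -0.6]
width: 0.998
```

jog_arm(
  steps=[
    [1, 0.021, -0.0215, 0, 0],
    [1, 0.021, -0.0215, 0, 0],
    [1, 0.021, -0.0215, 0, 0],
    [1, 0.021, -0.0215, 0, 0],
    [1, 0.021, -0.0215, 0, 0],
    [1, 0.021, -0.0215, 0, 0],
    [1, 0.021, -0.0215, 0, 0],
    [1, 0.021, -0.0215, 0, 0],
    [1, 0.021, -0.0215, 0, 0],
    [1, 0.021, -0.0215, 0, 0],
    [1, 0, 0, 0, 0],
    [1, 0, 0, 0, 0],
  ],
)

```text
time_s: 2.5
position: [0.4807, 0.0717, 0.254]
ee_rot: [3.056, 0.726, -0.002]
force: [-0.5, 0.5, -0.3]
width: 1.001
```

Run:
```python
from h import *
totool([.5152,.1851,.25])
```

```text
t 2.5 pos [0.4807 0.0717 0.254 ] tilt [-0.001 -0.    -1.   ] shift [ 0.0818 -0.0858  0.0039] roll 0.0214 w 1.001 F [-0.5  0.5 -0.3]
```

jog_arm(
  steps=[
    [1, 0.02, -0.02, 0, 0.02],
    [1, 0.02, -0.02, 0, 0],
    [1, 0.02, -0.02, 0, 0],
    [1, 0.02, -0.02, 0, 0],
    [1, 0.002, -0.006, 0, 0],
    [1, 0, 0, 0, 0],
    [1, 0, 0, 0, 0],
  ],
)

```text
time_s: 3.2
position: [0.5169, 0.183, 0.254]
ee_rot: [3.064, 0.691, -0.003]
force: [-0.4, 0.6, -0.4]
width: 1.0
```

Run:
```python
from h import *
totool([.5152,.1851,.25])
snap('wrist','w1.png')
```

```text
t 3.2 pos [0.5169 0.183  0.254 ] tilt [-0.001 -0.001 -1.   ] shift [-0.0006 -0.0026  0.004 ] roll -0.0014 w 1.0 F [-0.4  0.6 -0.4]
```

View pics/w1.png

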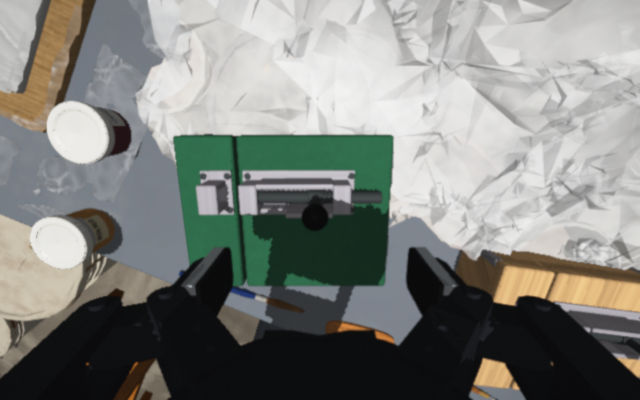

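The wrist view shows the ball at (315,217), between the fingers, and the case edges lie square to the image. I'll turn that pixel into a position at z=0.175.

```bash
cat >> h.py <<'E'
def wray(uv,z,s):
    c,K,D=KD('wrist'); n=cv2.undistortPoints(np.array([[uv]],float),K,D)[0,0]
    H=np.array(c['hand_eye']); R=Ro.from_rotvec(s['ee_rot']).as_matrix()
    o=R@H[:3,3]+s['position']; d=R@H[:3,:3]@np.array([n[0],-n[1],-1]); return o+d*(z-o[2])/d[2]
E
python3 - <<'E'
from h import *
s=bot.state()
b=wray((315,217),.175,s); print(b)
for p in[(176,136),(392,135),(386,285)]: print(wray(p,.1,s))
print(case2w([.4794,.2033,.4453],[[.08,.105,.1],[.08,-.105,.1],[-.08,-.105,.1]]))
totool([b[0],b[1],.177])
E
```

```text
[0.51585241 0.18552566 0.175     ]
[0.50967821 0.32811183 0.1       ]
[0.59746952 0.14522777 0.1       ]
[0.45650876 0.07395207 0.1       ]
[[0.50637201 0.33251885 0.1       ]
 [0.59682503 0.14299774 0.1       ]
 [0.45242799 0.07408115 0.1       ]]
t 3.25 pos [0.517  0.1829 0.2541] tilt [-0.001 -0.001 -1.   ] shift [ 0.0001 -0.0029  0.0771] roll -0.0018 w 0.995 F [-0.3 -0.5  0.3]
```

jog_arm(
  steps=[
    [1, 0, -0.003, 0.01, 0],
    [1, 0, 0, 0.015, 0],
    [1, 0, 0, 0.015, 0],
    [1, 0, 0, 0.015, 0],
    [1, 0, 0, 0.015, 0],
    [1, 0, 0, 0.007, 0],
    [1, 0, 0, 0, 0],
    [1, 0, 0, 0, 0],
  ],
)

```text
time_s: 4.05
position: [0.5165, 0.1868, 0.1774]
ee_rot: [3.064, 0.692, 0.0]
force: [0.9, 0.4, -0.6]
width: 0.995
```

jog_arm(
  steps=[
    [0.3, 0, 0, 0, 0],
    [0.3, 0, 0, 0, 0],
    [0.3, 0, 0, 0, 0],
    [0.3, 0, 0, 0, 0],
    [0.3, 0, 0, 0, 0],
    [0.3, 0, 0, 0, 0],
  ],
)

```text
time_s: 4.65
position: [0.5163, 0.1871, 0.1774]
ee_rot: [-3.064, -0.693, -0.0]
force: [0.3, -0.4, 0.3]
width: 0.297
```

Run:
```python
from h import *
totool([.5158,.1855,.177])
snap('wrist','w2.png')
```

```text
t 4.65 pos [0.5163 0.1871 0.1774] tilt [ 0.  0. -1.] shift [-0.0012  0.0012  0.0004] roll -0.0005 w 0.297 F [ 0.3 -0.4  0.3]
```

View pics/w2.png

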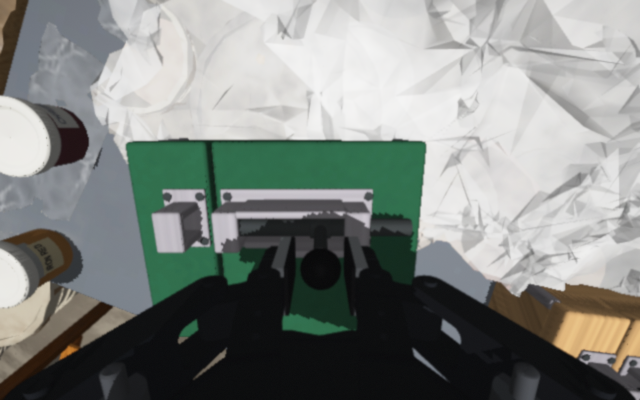

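The ball is at (321,270), centred between the pads with no contact yet. Next I close on it and slide it along tool −y.

jog_arm(
  steps=[
    [0, 0, 0, 0, 0],
    [0, 0, 0, 0, 0],
    [0, 0, 0, 0, 0],
    [0, 0, 0, 0, 0],
    [0, 0, 0, 0, 0],
    [0, 0, 0, 0, 0],
  ],
  grip_force=20,
)

```text
time_s: 5.3
position: [0.5164, 0.187, 0.1774]
ee_rot: [3.064, 0.693, 0.0]
force: [0.7, 0.0, 1.5]
width: 0.209
```

jog_arm(
  steps=[
    [0, 0, -0.004, 0, 0],
    [0, 0, -0.004, 0, 0],
    [0, 0, -0.004, 0, 0],
    [0, 0, -0.004, 0, 0],
    [0, 0, -0.004, 0, 0],
    [0, 0, -0.004, 0, 0],
    [0, 0, -0.004, 0, 0],
    [0, 0, -0.004, 0, 0],
    [0, 0, -0.003, 0, 0],
    [0, 0, 0, 0, 0],
  ],
)

```text
time_s: 6.3
position: [0.501, 0.2193, 0.1774]
ee_rot: [-3.063, -0.693, -0.0]
force: [0.3, 0.4, 2.6]
width: 0.211
```

Run:
```python
from h import *
totool([.4977,.2231,.177])
```

```text
t 6.3 pos [0.501  0.2193 0.1774] tilt [-0.     0.001 -1.   ] shift [-0.0014 -0.0049  0.0004] roll -0.0004 w 0.211 F [0.3 0.4 2.6]
```

Moved 35 mm with no resistance. I'll creep on to the stop.

jog_arm(
  steps=[
    [0, 0, -0.002, 0, 0],
    [0, 0, -0.002, 0, 0],
    [0, 0, 0, 0, 0],
    [0, 0, 0, 0, 0],
  ],
)

```text
time_s: 6.7
position: [0.4996, 0.2224, 0.1774]
ee_rot: [-3.064, -0.693, -0.0]
force: [1.2, 0.3, 3.3]
width: 0.215
```

jog_arm(
  steps=[
    [0, 0, -0.001, 0, 0],
    [0, 0, -0.001, 0, 0],
    [0, 0, 0, 0, 0],
  ],
)

```text
time_s: 7.0
position: [0.499, 0.2238, 0.1774]
ee_rot: [3.063, 0.693, 0.001]
force: [1.6, -2.9, 3.4]
width: 0.21
```

jog_arm(
  steps=[
    [0, 0, -0.001, 0, 0],
    [0, 0, -0.001, 0, 0],
    [0, 0, 0, 0, 0],
  ],
)

```text
time_s: 7.3
position: [0.4988, 0.2242, 0.1774]
ee_rot: [3.06, 0.694, 0.002]
force: [1.7, -7.2, 3.5]
width: 0.212
```

At the stop: about 7 N axial force and a total travel of about 41 mm, which fits a start at 3–4 mm. Now the arc.

jog_arm(
  steps=[
    [0, -0.0036, 0, 0.0002, 0],
    [0, -0.0036, 0, 0.0003, 0],
    [0, -0.0035, 0, 0.0006, 0],
    [0, -0.0035, 0, 0.0008, 0],
    [0, -0.0034, 0, 0.0011, 0],
    [0, -0.0034, 0, 0.0012, 0],
    [0, -0.0033, 0, 0.0015, 0],
    [0, -0.0032, 0, 0.0017, 0],
    [0, 0, 0, 0, 0],
  ],
)

```text
time_s: 8.2
position: [0.4741, 0.2125, 0.1698]
ee_rot: [3.061, 0.694, 0.002]
force: [3.4, -7.5, 1.1]
width: 0.207
```

Run:
```python
from h import *
totool([.4977,.2231,.177])
snap('scene','s3.png')
im=cv2.imread('pics/s3.png')[170:350,205:365]; cv2.imwrite('pics/s3z.png',cv2.resize(im,None,fx=3.3,fy=3.3))
```

```text
t 8.2 pos [0.4741 0.2125 0.1698] tilt [ 0.002 -0.003 -1.   ] shift [ 0.0259  0.0006 -0.0071] roll 0.0004 w 0.207 F [ 3.4 -7.5  1.1]
```

View pics/s3z.png

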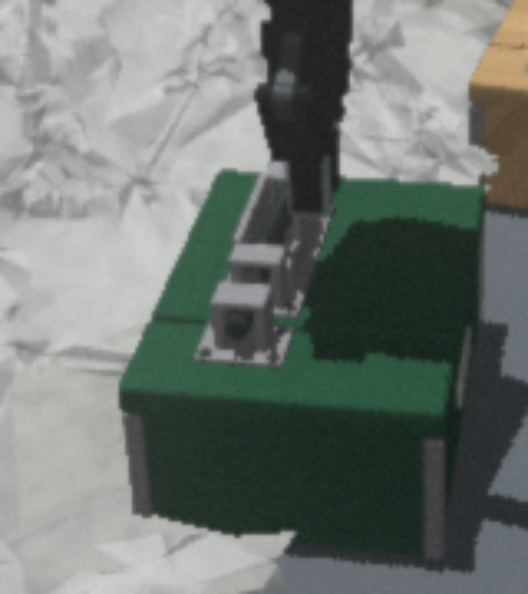

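The rod is now in the keeper, at (238,322) in the crop. The forces are low and the handle has passed 25°, so I continue the arc.

jog_arm(
  steps=[
    [0, -0.003, 0, 0.0019, 0],
    [0, -0.003, 0, 0.0021, 0],
    [0, -0.0028, 0, 0.0023, 0],
    [0, -0.0026, 0, 0.0024, 0],
    [0, -0.0024, 0, 0.0026, 0],
    [0, -0.0023, 0, 0.0028, 0],
    [0, -0.0021, 0, 0.003, 0],
    [0, -0.0019, 0, 0.003, 0],
    [0, 0, 0, 0, 0],
  ],
)

```text
time_s: 9.15
position: [0.4555, 0.2037, 0.1494]
ee_rot: [3.061, 0.694, 0.0]
force: [2.8, -9.1, 1.7]
width: 0.211
```

jog_arm(
  steps=[
    [0, -0.0017, 0, 0.0032, 0],
    [0, -0.0015, 0, 0.0033, 0],
    [0, -0.0013, 0, 0.0034, 0],
    [0, -0.001, 0, 0.0034, 0],
    [0, 0, 0, 0, 0],
  ],
)

```text
time_s: 9.65
position: [0.4503, 0.2013, 0.136]
ee_rot: [3.061, 0.694, -0.001]
force: [2.6, -10.1, 1.8]
width: 0.215
```

jog_arm(
  steps=[
    [0, -0.0005, 0, 0.001, 0],
    [0, -0.0005, 0, 0.001, 0],
    [0, 0, 0, 0, 0],
  ],
)

```text
time_s: 9.95
position: [0.4498, 0.201, 0.1343]
ee_rot: [3.061, 0.694, 0.001]
force: [2.5, -8.7, 0.3]
width: 0.212
```

jog_arm(
  steps=[
    [0, -0.0003, 0, 0.001, 0],
    [0, -0.0003, 0, 0.001, 0],
    [0, 0, 0, 0, 0],
  ],
)

```text
time_s: 10.25
position: [0.4493, 0.2008, 0.1323]
ee_rot: [3.061, 0.694, 0.001]
force: [2.6, -9.0, 0.3]
width: 0.214
```

jog_arm(
  steps=[
    [0, -0.0003, 0, 0.001, 0],
    [0, -0.0003, 0, 0.001, 0],
    [0, 0, 0, 0, 0],
  ],
)

```text
time_s: 10.55
position: [0.4489, 0.2005, 0.1303]
ee_rot: [3.061, 0.694, 0.001]
force: [3.0, -10.5, 1.2]
width: 0.214
```

Fz isn't rising, so I'll take a picture.

Run:
```python
from h import *
totool([.4497,.2002,.134])
for n in('scene','wrist','top'): snap(n,n+'4.png')
a=cv2.imread('pics/scene4.png')[170:350,205:365]; a=cv2.resize(a,None,fx=2.5,fy=2.5)
b=cv2.imread('pics/top4.png')[150:275,155:295]; b=cv2.resize(b,(400,450))
cv2.imwrite('pics/c4.png',np.hstack([a,b]))
```

```text
t 10.55 pos [0.4489 0.2005 0.1303] tilt [ 0.001 -0.002 -1.   ] shift [ 0.0006  0.0006 -0.0037] roll 0.0004 w 0.214 F [  3.  -10.5   1.2]
```

View pics/c4.png

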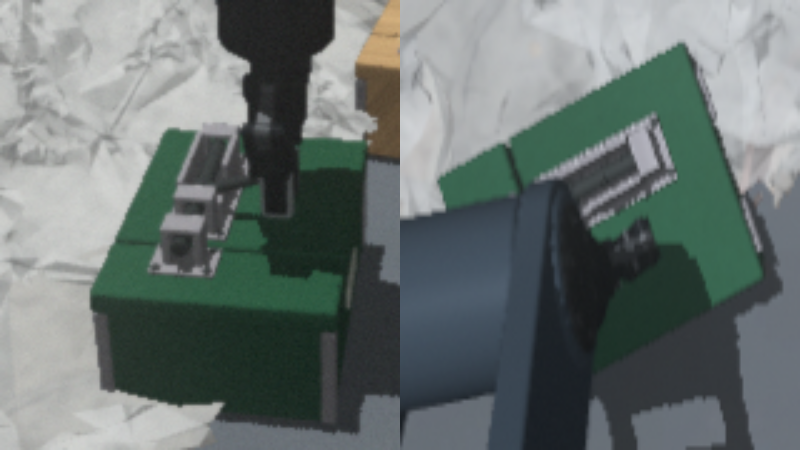

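View pics/wrist4.png

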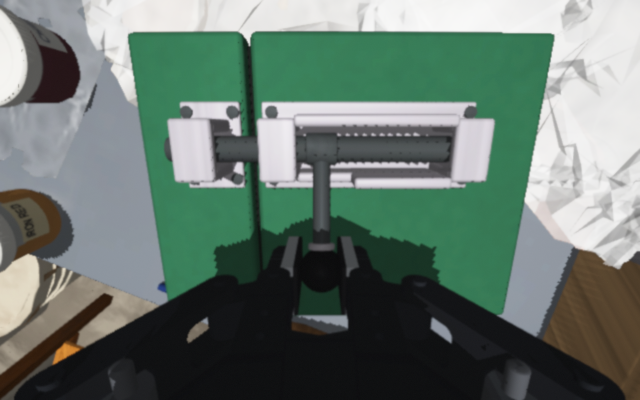

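The wrist view shows the rod through the keeper and the handle down in the notch, with the ball at (321,270). I'll release, rise and measure.

jog_arm(
  steps=[
    [0.5, 0, 0, 0, 0],
    [0.5, 0, 0, 0, 0],
    [0.5, 0, 0, 0, 0],
    [0.5, 0, 0, 0, 0],
    [0.5, 0, 0, 0, 0],
    [0.5, 0, 0, -0.01, 0],
    [0.5, 0, 0, -0.015, 0],
    [0.5, 0, 0, -0.02, 0],
    [0.5, 0, 0, -0.02, 0],
    [0.5, 0, 0, -0.02, 0],
    [0.5, 0, 0, 0, 0],
    [0.5, 0, 0, 0, 0],
  ],
)

```text
time_s: 11.9
position: [0.4479, 0.2022, 0.216]
ee_rot: [-3.064, -0.693, -0.002]
force: [-0.1, -0.5, -0.7]
width: 0.5
```

Run:
```python
from h import *
totool([.4497,.2002,.134])
for n in('scene','wrist'): snap(n,n+'5.png')
a=cv2.imread('pics/scene5.png')[200:320,230:360]; cv2.imwrite('pics/s5z.png',cv2.resize(a,None,fx=5,fy=5,interpolation=cv2.INTER_CUBIC))
```

```text
t 11.9 pos [0.4479 0.2022 0.216 ] tilt [ 0.001  0.    -1.   ] shift [0.0007 0.0025 0.082 ] roll -0.0005 w 0.5 F [-0.1 -0.5 -0.7]
```

View pics/s5z.png

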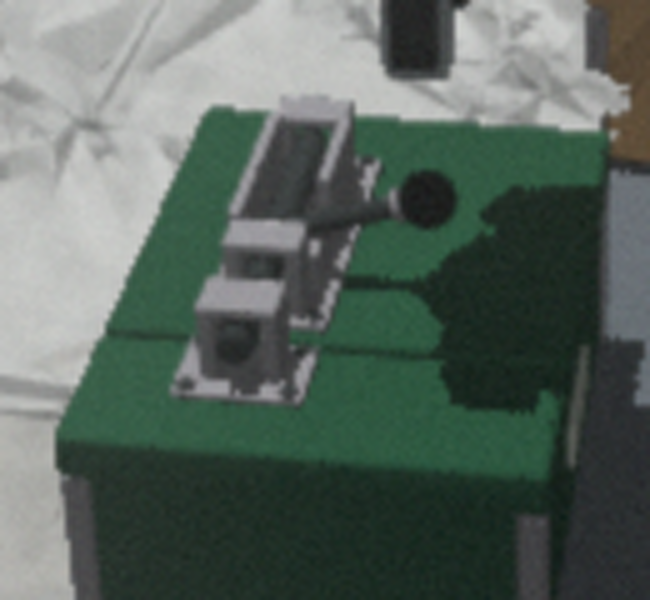

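View pics/wrist5.png

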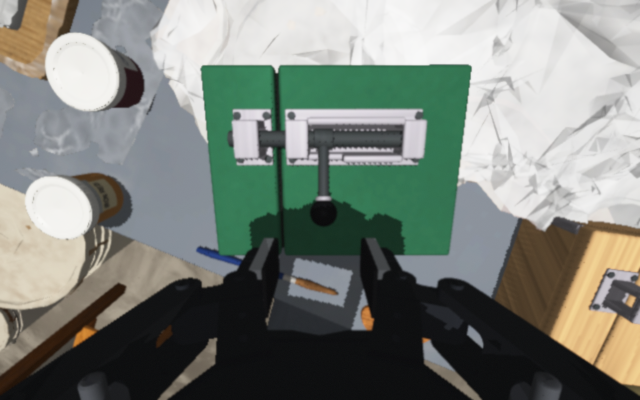

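The ball is at (427,199) in the scene crop and (323,213) in the wrist view. I'll fit slide and angle.

Run:
```python
from h import *
from scipy.optimize import least_squares
s=bot.state()
S=np.array([230+427/5-.4,200+199/5-.4])
for p in([.4794,.2033,.4453],[.4805,.2027,.4439],[.478,.2047,.446]):
    o=least_squares(lambda q:(proj('scene',case2w(p,knob(*q)))-S).ravel(),[.045,1.2],x_scale=[.01,.1]); print('scene',o.x[0],np.degrees(o.x[1]))
for a in(60,65,70,75): print(a,'wrist z-plane vs model',wray((323,213),knob(.045,np.radians(a))[2],s).round(4),case2w([.4794,.2033,.4453],knob(.045,np.radians(a))).round(4),'scene pred',proj('scene',case2w([.4794,.2033,.4453],knob(.045,np.radians(a)))).round(1),S)
```

```text
scene 0.04554868536696007 70.10986954940128
scene 0.04465206019364136 71.45157940494126
scene 0.04530909659854519 68.9491144255956
60 wrist z-plane vs model [0.4545 0.2023 0.1475] [[0.4547 0.2026 0.1475]] scene pred [[312.6 234.7]] [315.  239.4]
65 wrist z-plane vs model [0.4533 0.2017 0.1432] [[0.4527 0.2016 0.1432]] scene pred [[313.9 236.9]] [315.  239.4]
70 wrist z-plane vs model [0.4521 0.201  0.1388] [[0.451  0.2008 0.1388]] scene pred [[315.  239.2]] [315.  239.4]
75 wrist z-plane vs model [0.4509 0.2003 0.1342] [[0.4497 0.2002 0.1342]] scene pred [[315.9 241.5]] [315.  239.4]
```

The scene view puts the handle at about 70–71°, perhaps a few degrees short. I'll press the ball down from above with the fingers shut until it resists.

jog_arm(
  steps=[
    [0, 0.001, 0.002, 0, 0],
    [0, 0, 0, 0, 0],
    [0, 0, 0, 0, 0],
    [0, 0, 0, 0, 0],
    [0, 0, 0, 0, 0],
    [0, 0, 0, 0, 0],
    [0, 0, 0, 0, 0],
    [0, 0, 0, 0.015, 0],
    [0, 0, 0, 0.015, 0],
    [0, 0, 0, 0.01, 0],
    [0, 0, 0, 0.004, 0],
    [0, 0, 0, 0, 0],
  ],
)

```text
time_s: 13.2
position: [0.4495, 0.2007, 0.1711]
ee_rot: [-3.064, -0.693, 0.002]
force: [0.5, -0.5, 0.3]
width: 0.0
```

jog_arm(
  steps=[
    [0, 0, 0, 0.002, 0],
    [0, 0, 0, 0.002, 0],
    [0, 0, 0, 0, 0],
  ],
)

```text
time_s: 13.5
position: [0.4498, 0.2007, 0.1677]
ee_rot: [3.064, 0.693, 0.001]
force: [-0.3, -0.7, -0.5]
width: 0.001
```

jog_arm(
  steps=[
    [0, 0, 0, 0.002, 0],
    [0, 0, 0, 0.002, 0],
    [0, 0, 0, 0, 0],
  ],
)

```text
time_s: 13.8
position: [0.4495, 0.2007, 0.1633]
ee_rot: [-3.064, -0.693, 0.001]
force: [-0.5, 1.5, 0.7]
width: 0.001
```

jog_arm(
  steps=[
    [0, 0, 0, 0.001, 0],
    [0, 0, 0, 0.001, 0],
    [0, 0, 0, 0, 0],
  ],
)

```text
time_s: 14.1
position: [0.4496, 0.2007, 0.1614]
ee_rot: [-3.064, -0.693, 0.0]
force: [-0.2, 0.2, -0.1]
width: -0.002
```

jog_arm(
  steps=[
    [0, 0, 0, 0.001, 0],
    [0, 0, 0, 0.001, 0],
    [0, 0, 0, 0, 0],
  ],
)

```text
time_s: 14.4
position: [0.4496, 0.2006, 0.1603]
ee_rot: [3.064, 0.693, 0.0]
force: [-1.9, -1.2, 8.1]
width: -0.001
```

The force rose to 8 N with the fingertips at z≈0.1435. The ball top at the 75° stop is z=0.144, so this is the stop. One more press, then up and clear.

jog_arm(
  steps=[
    [0, 0, 0, 0.001, 0],
    [0, 0, 0, 0, 0],
  ],
)

```text
time_s: 14.6
position: [0.4496, 0.2006, 0.1599]
ee_rot: [3.064, 0.693, 0.0]
force: [-2.7, -2.0, 12.6]
width: -0.0
```

jog_arm(
  steps=[
    [0, 0, 0, -0.005, 0],
    [0, 0, 0, -0.015, 0],
    [0, 0, 0, -0.025, 0],
    [0, 0, 0, -0.025, 0],
    [0, 0, 0, -0.025, 0],
    [0, -0.02, 0, -0.01, 0],
    [0, 0, 0, 0, 0],
    [0, 0, 0, 0, 0],
  ],
)

```text
time_s: 15.4
position: [0.4316, 0.1922, 0.2634]
ee_rot: [-3.064, -0.692, -0.001]
force: [0.8, 0.3, -0.5]
width: -0.001
```

Run:
```python
from h import *
totool([.4497,.2002,.134])
for n in('scene','wrist'): snap(n,n+'6.png')
a=cv2.imread('pics/scene6.png')[200:320,230:360]; a=cv2.resize(a,(390,360),interpolation=cv2.INTER_CUBIC)
b=cv2.imread('pics/scene6.png')[120:240,330:460]; b=cv2.resize(b,(390,360),interpolation=cv2.INTER_CUBIC)
cv2.imwrite('pics/s6z.png',np.hstack([a,b]))
```

```text
t 15.4 pos [0.4316 0.1922 0.2634] tilt [ 0.001  0.    -1.   ] shift [0.0197 0.0005 0.1294] roll -0.0008 w -0.001 F [ 0.8  0.3 -0.5]
```

View pics/s6z.png

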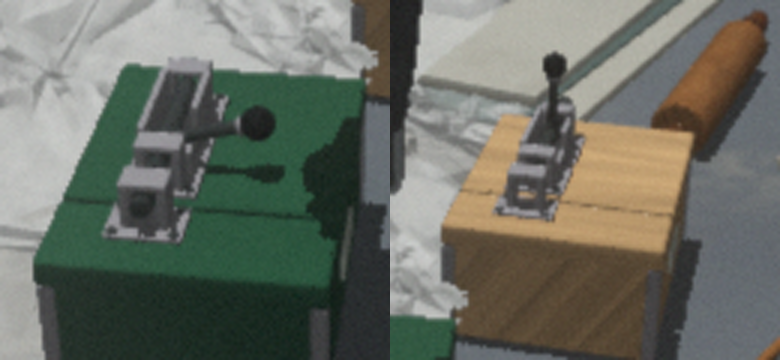

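View pics/wrist6.png

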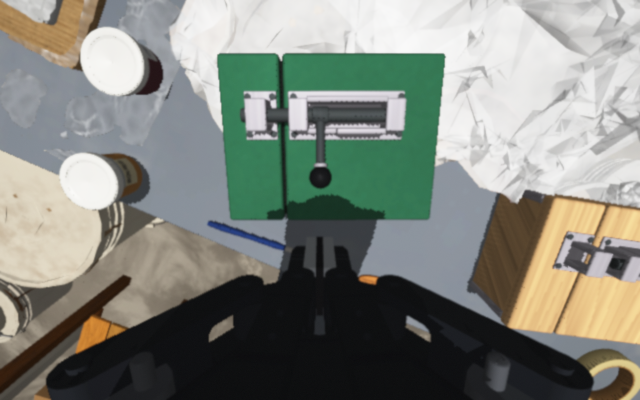

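The green handle is down, with the ball at about (315.7,240.7) in the full scene picture; 75° predicts (315.9,241.5). The rod is in the keeper, the plywood handle is still upright, and the gripper is clear.

```bash
python3 -c "
from h import *
print(hand_in())"
```

```text
the job is handed in; nothing more can be done
None
```

The green case is locked: its bolt is fully across into the keeper, and the handle is turned down into the notch and released. I handed in at about 15.5 s, with the arm clear of everything.

I gripped the ball with the jaws along the rod and slid it about 41 mm until the end stop pushed back with 7 N. I then swung the handle down, let go, and pressed the ball from above with the fingers shut.

**Slide:** the camera fit after release gave 44.7 to 45.5 mm, against 45 mm for fully home. The rod is visible through the keeper.

**Handle angle:** one check disagreed at first. After I let go, the scene camera read about 70°, short of the 75° stop, so I pressed the ball down. It resisted at 8 to 13 N with the fingertips at z ≈ 0.143 m, where 75° puts the top of the ball at 0.144 m. The last picture puts the ball within 1 px of the 75° prediction, within what the cameras can resolve.

**Plywood case:** I did not touch it. Its handle still stands upright in the last picture.

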